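Turn the lazy Susan until the green mug is at the front

ROBOT

A 7-joint arm with a two-finger parallel gripper is mounted at the origin on the work surface. World frame = base frame: x ahead of the robot, y to its left, z up, the work surface at z = 0. Lengths are in m, angles in rad, forces in N, time in s.
With the tool pointing down it reaches from about 0.4 to 0.925 m from the base axis. Payload 5.6 kg.
Tool frame: the origin (TCP) lies midway between the tips of the shut fingers; the grasp point (between the pads) lies 19 mm behind it; z points along the fingers, y is the direction in which the jaws open and shut (so a half turn about z gives the same grasp; the last joint's range is limited). The gripper opens to 85 mm and grips with 20 to 120 N. Pads are 22 mm wide; open, the fingers measure 114 mm over their backs; the gripper's body (76 mm by 85 mm) begins 54 mm behind the grasp point. The pads swing forward as they close: fully open they stand 13 mm farther back than shut.
Start: joints at [-1.158, 0.468, -0.012, 1.603, 0.006, 1.071, -0.056], TCP at [0.286, 0.584, 0.231] pointing down, gripper open.
Joint ranges: [-2.53, 2.53], [-0.31, 2.02], [-1.57, 1.55], [0.28, 2.44], [-1.29, 4.43], [0.15, 1.84], [-2.92, 2.92]. Speed limits (rad/s): [2.57, 2.57, 3.14, 3.14, 3.14, 3.14, 3.14].

INTERFACE

Orientations are given as [roll, pitch, yaw] about the fixed x, y, z axes, in that order (R = Rz(yaw) Ry(pitch) Rx(roll)).
In Python, from bench import arm, sensors, optics gives the robot as it stands. The module is installed in compiled form; this text tells all that it offers. Calls block until the motion is done:
- arm.reach(position, orientation): joint-space move of the TCP to a pose.
- arm.move_straight(position, rotation=None, feed=0.15): straight line of the TCP; rotation=None keeps the orientation; feed is the mean speed in m/s.
- arm.move_j(angles): joint-space move.
- arm.set_gripper(opening, force=None): opening from 0.0 (shut) to 1.0 (fully open); force is the grip in N (None keeps the last); returns when the fingers have stopped.
- arm.pause(seconds).
- arm.inverse_kinematics(position, orientation): joint angles nearest the present ones, or None.
- sensors.get_state(): the state.
- optics.capture(name): name is "scene" or "top" or "wrist"; returns a dict with "img" (400x640x3 uint8, red, green, blue), "camera_matrix" (3x3 intrinsics, pixels), "dist_coeffs" ([k1, k2, p1, p2, k3] as OpenCV has them; the pictures are not rectified), "origin" and "rotation" of the camera in the world. Camera axes: x right, y up, looking along -z (the intrinsics and any distortion apply to the point x, -y, -z); pixel columns grow to the right and rows downward; lengths in m; the calibration is good to about 2 mm. A picture is of the moment at which its call begins. There is no depth.
A pose or a line that the arm cannot do raises arm.Unreachable and nothing moves.
- arm.hand_in(): hands the job in, once; it reports no verdict.
The state is a dict: "time": time; "qpos": joint angles; "joint_velocities": joint speeds; "joint_efforts": joint torques, N m; "position": TCP position; "tool_rot": TCP orientation; "wrist_force": force on the tool from outside, world axes, zero at the start; "wrist_torque": the same for the moment, N m; "width": opening from 0.0 (shut) to 1.0 (fully open).
Only numpy, scipy, OpenCV 4.12 (cv2) and the standard library are available. Lean on these libraries where they do the work, as an engineer would, in place of code of your own. Each camera call takes 0.05 s, during which the arm holds its last target. There are 200 camera calls.

TASK

On the coffee counter, push the round wooden lazy Susan round by its rim with the fingers, until the green mug stands at the very front, the point of the board nearest the counter's front edge on the robot's side, and let it come to rest there. Touch nothing but the lazy Susan: the two mugs and the canister ride round upright where they stand, and the kettle and the dripper stand are left alone.

Things in the scene. Friction and masses are not known exactly. Their poses are not given: they have to be found in the camera images.
- susan: round brown wooden turning board, 400 mm across, from 18 to 38 mm above the counter; origin on its axis at counter height, z up, frame turns with it. Turns either way without stops; drag about 0.6 N at the rim, stops soon when let go. Eight finger scoops are cut through the rim at 0, 45 ... 315 degrees from its x axis: 57 mm wide at the mouth, bottom 175 mm from the axis
- susan_foot: the fixed dark steel bearing foot hidden beneath the board, 230 mm across, 16 mm high: origin on the turning axis at counter height. It does not turn; its x axis points straight away from the counter's front edge, so that the front is its -x side (world -x), y to the left
- green_mug_mid (a point): the green ceramic mug that must come to the front, loose on the board: 80 mm across, 90 mm high, handle sticking out 37 mm on its own +y side, pointing inward over the board. The point is on its axis half-way up, 45 mm over the board, about 78 mm from the turning axis; z up
- white_mug_mid (a point): white mug of the same shape and size, loose on the board about 78 mm from the turning axis; the point is on its axis half-way up (45 mm over the board); z up, handle on its own +y side, pointing inward over the board
- canister_mid (a point): dark canister with a wooden lid, loose on the board about 78 mm from the turning axis: 80 mm across, 120 mm high over its knob; the point is on its axis 53 mm over the board; z up
- kettle: squat aluminium kettle standing loose on the counter left of the lazy Susan: 172 mm across, 183 mm high over the handle, spout reaching 130 mm from its axis on its own -x side; origin at the centre of its underside
- stand: fixed pour-over stand right of the lazy Susan: glass and steel foot 206 mm (its x) by 156 mm (its y), steel rod 327 mm high, sliding arm with a clear dripper over a glass carafe; origin at the centre of the foot's underside
Not all that is in view belongs to the job. Leave any purple or yellow look-alike of the part that bears green_mug_mid alone.

How it is judged:
At the end, for the whole second after the job is handed in: the green mug stands on the board in front of the turning axis, within 18 mm to either side of the straight line from the axis to the counter's front edge (about 13 degrees); the board is at rest (under 0.05 rad/s); both mugs and the canister stand upright on the board within 110 mm of its axis (x of green_mug_mid in the frame of susan_foot below -0.055 m and y of green_mug_mid in the frame of susan_foot between -0.018 and 0.018 m and angular speed of susan below 0.05 rad/s and angle between each of green_mug_mid, white_mug_mid, canister_mid's own z axis and vertical below 0.1 rad and horizontal distance between each of green_mug_mid, white_mug_mid, canister_mid and susan below 0.11 m and height (world z) of green_mug_mid between 0.078 and 0.088 m); the robot touches nothing.
It fails at once if the robot touches a mug or the canister (contact force between any of the arm, the fingers and green_mug above 0.5 N or contact force between any of the arm, the fingers and white_mug above 0.5 N or contact force between any of the arm, the fingers and canister above 0.5 N).
It fails at once if a mug or the canister is lifted off the board or tips (height (world z) of any of green_mug_mid, white_mug_mid above 0.098 m or height (world z) of canister_mid above 0.106 m or angle between any of green_mug_mid, white_mug_mid, canister_mid's own z axis and vertical above 0.3 rad).
It fails at once if the kettle or the dripper stand is touched or the kettle moves (contact force between any of the arm, the fingers and kettle above 0.5 N or distance of kettle from where it was at the start of the episode above 0.01 m or contact force between any of the arm, the fingers and stand above 0.5 N).
It fails at once if the lazy Susan is pushed with something other than the fingers, or well inside its rim (contact force between the arm and susan above 3 N or (contact force between the fingers and susan above 1 N and horizontal distance between the grasp point and susan below 0.13 m)).
It also fails if it takes over 67 s, if anything falls off the work surface, if the arm or the gripper's body presses on something with over 40 N, if the wrist force passes 120 N, or if a joint passes its speed limit or range.

## Working session

There is one attempt and no reset: what is moved stays moved. The work goes in short steps, each a Python script; the robot and the scene stay as the last script left them, time stands still between calls to the robot, and variables do not carry over. Pictures are saved under pics/ and viewed, about 8 in all and at most 12, crops included, and the job is handed in when it is done.

```bash
mkdir -p pics; cat > h.py <<'E'
from bench import arm, sensors, optics
import numpy as np, cv2
def cap(n,save=None):
    c=optics.capture(n)
    if save: cv2.imwrite('pics/'+save,c['img'][:,:,::-1])
    return c
def proj(c,P):
    P=np.atleast_2d(P).astype(float)
    q=(P-np.array(c['origin']))@np.array(c['rotation'])
    q=q*[1,-1,-1]
    return cv2.projectPoints(q,np.zeros(3),np.zeros(3),np.array(c['camera_matrix']),np.array(c['dist_coeffs']))[0][:,0]
def ray(c,uv):
    u=cv2.undistortPoints(np.array([[uv]],float),np.array(c['camera_matrix']),np.array(c['dist_coeffs']))[0,0]
    return np.array(c['origin']),np.array(c['rotation'])@np.array([u[0],-u[1],-1])
def atz(c,uv,z):
    o,d=ray(c,uv); return o+d*(z-o[2])/d[2]
E
python3 - <<'E'
from h import *
a=cap('scene','s1.png');b=cap('top','t1.png')
for c in(a,b):print(c['origin'],np.round(c['rotation'],3).tolist(),c['camera_matrix'],c['dist_coeffs'])
s=sensors.get_state();print(s)
E
```

```text
[1.09773741 0.10045276 0.80089212] [0.677, -0.005, 1.729] [[372.94566891   0.         319.09540071]
 [  0.         372.94566891 198.96467595]
 [  0.           0.           1.        ]] [-0.06333162  0.          0.          0.          0.        ]
[0.32783706 0.02749939 1.25820262] [0.149, -0.018, -1.544] [[488.01943198   0.         317.01989683]
 [  0.         488.01943198 203.94977834]
 [  0.           0.           1.        ]] [-0.09799714  0.          0.          0.          0.        ]
{'time': 0.1, 'qpos': array([-1.15801588,  0.46825544, -0.01159245,  1.60355181,  0.0060089 ,
        1.07135512, -0.05631091]), 'joint_velocities': array([ 0.00182981, -0.0009905 ,  0.00034146, -0.0015204 ,  0.00035937,
       -0.00217098, -0.00100118]), 'joint_efforts': array([ 7.72920775e-04, -5.33519590e+01,  2.14696722e-02, -2.51964855e+01,
        1.14779748e-02,  4.37036142e-03, -4.64712139e-05]), 'position': array([0.28595486, 0.58316928, 0.23044702]), 'tool_rot': array([-3.14006210e+00,  1.24893300e-04,  2.68573206e+00]), 'wrist_force': array([-0.0930672 , -0.49740041,  0.22895918]), 'wrist_torque': array([-0.04587619, -0.03586582, -0.01796953]), 'width': 1.003272857270675}
```

View pics/s1.png

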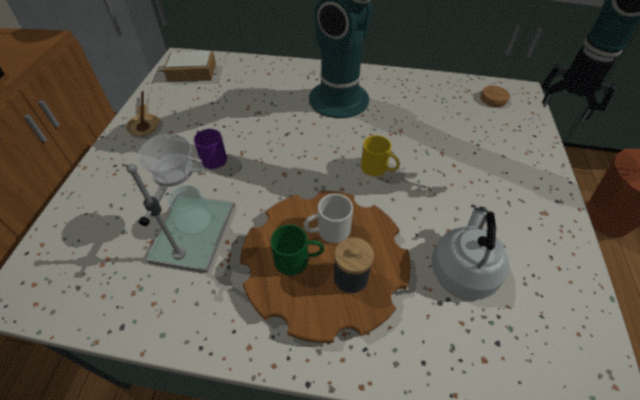

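View pics/t1.png

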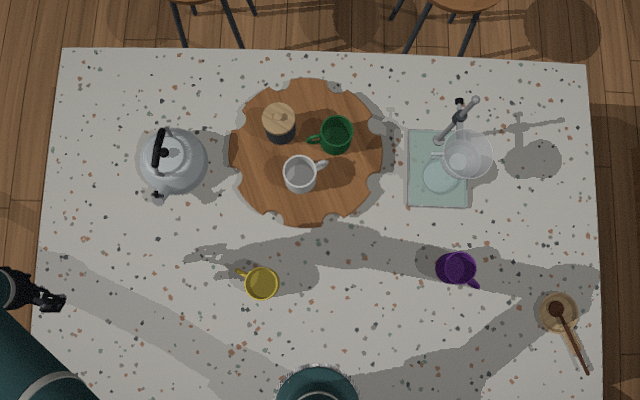

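```bash
python3 - <<'E'
s=open('h.py').read()
s=s.replace("    if save:","    c['rotation']=Rotation.from_euler('xyz',c['rotation']).as_matrix()\n    if save:").replace("import numpy","from scipy.spatial.transform import Rotation\nimport numpy")
open('h.py','w').write(s)
E
python3 - <<'E'
from h import *
b=cap('top');a=cap('scene')
print(proj(b,[[0,0,0],[.5,0,0]]),proj(a,[[0,0,0],[.5,0,0]]))
im=b['img'][65:240,215:400][:,:,::-1]
cv2.imwrite('pics/t2.png',cv2.resize(im,None,fx=4,fy=4,interpolation=cv2.INTER_CUBIC))
im=a['img'][180:350,230:420][:,:,::-1]
cv2.imwrite('pics/s2.png',cv2.resize(im,None,fx=3.5,fy=3.5,interpolation=cv2.INTER_CUBIC))
E
```

```text
[[315.55199585 409.27678267]
 [320.72304767 210.84516529]] [[339.00954679  98.41280122]
 [315.94831047 209.70092647]]
```

View pics/t2.png

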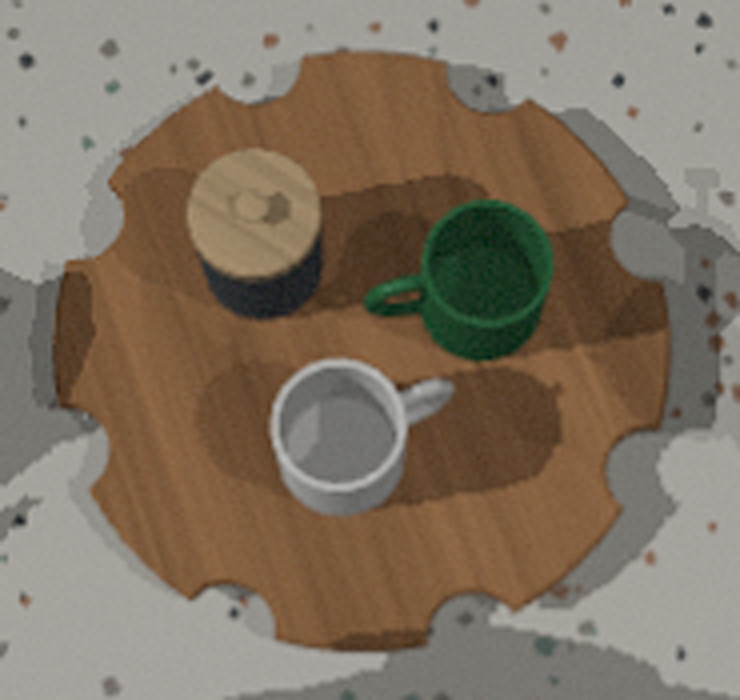

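View pics/s2.png

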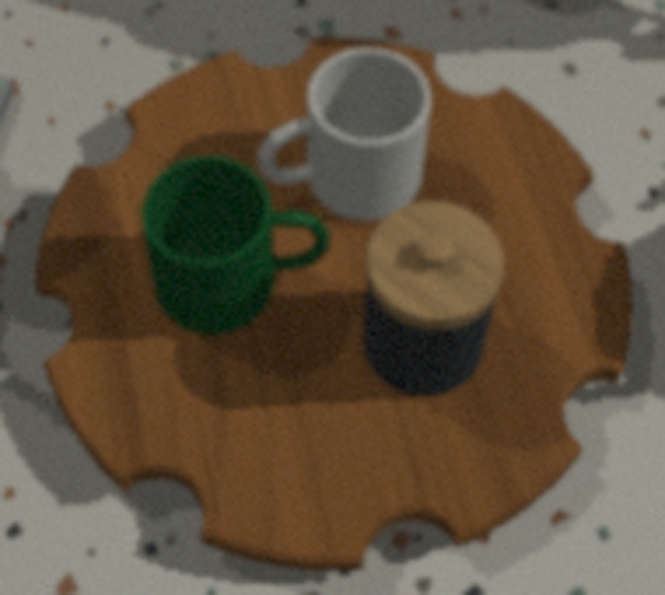

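```bash
python3 - <<'E'
from h import *
from scipy.optimize import least_squares
b=cap('top');a=cap('scene')
T=lambda p:(p[0]/4+215-.375,p[1]/4+65-.375)
S=lambda p:(p[0]/3.5+230-.35,p[1]/3.5+180-.35)
rt=[(370,52),(217,88),(115,185),(66,262),(93,490),(190,598),(280,636),(520,608),(618,512),(664,430),(668,350),(628,205),(530,102),(445,65),(304,60)]
P=np.array([atz(b,T(p),.038) for p in rt])[:,:2]
f=lambda v:np.hypot(*(P-v[:2]).T)-v[2]
r=least_squares(f,[.6,0,.2],loss='soft_l1',f_scale=.002);print('centre',r.x,np.round(f(r.x)*1e3,1))
rs=[(235,52),(130,115),(50,290-250+0)][:2]+[(435,52),(590,182),(625,245),(580,450),(460,540),(362,567),(205,535),(120,485),(48,365),(38,290)]
P2=np.array([atz(a,S(p),.038) for p in rs])[:,:2]
g=lambda v:np.hypot(*(P2-v[:2]).T)-v[2]
r2=least_squares(g,[.6,0,.2],loss='soft_l1',f_scale=.002);print('centre scene',r2.x,np.round(g(r2.x)*1e3,1))
def tri(u,v):
    o1,d1=ray(b,u);o2,d2=ray(a,v)
    k=np.linalg.lstsq(np.c_[d1,-d2],o2-o1,rcond=None)[0]
    p,q=o1+k[0]*d1,o2+k[1]*d2
    return (p+q)/2,np.linalg.norm(p-q)
c=(r.x[:2]+r2.x[:2])/2
for n,u,v in[('green',(488,262),(208,212)),('white',(340,424),(369,107)),('can lid',(254,214),(436,264))]:
    p,e=tri(T(u),S(v));d=p[:2]-c;print(n,p,e,np.hypot(*d),np.degrees(np.arctan2(d[1],d[0])))
sc=[(260,95),(487,103),(640,240),(635,465),(465,615),(240,610),(90,440),(103,225)]
for p in sc:
    d=atz(b,T(p),.038)[:2]-c; print('scoop',np.hypot(*d),np.degrees(np.arctan2(d[1],d[0])))
# kettle spout/stand bounds approx
for n,p,z in[('standL',(408,130),.01),('standLL',(407,207),.01),('kettle r',(207,160),.05),('kettle bottom',(160,195),.1),('spout',(157,195),.09),('yellow',(262,283),.045),('purple',(456,268),.045)]:print(n,atz(b,p,z))
E
```

```text
centre [0.65085854 0.04423014 0.19754735] [ 1.2  0.8 -3.6  2.6 -0.8  0.6 -0.9  0.9 -1.2  3.7 -0.7 -0.9 -0.  -0.3
 -0.6]
centre scene [0.65805121 0.04833522 0.19776141] [ 1.5 -3.8  3.7 -5.1  0.5 -0.8 -0.3  2.4 -0.6  1.9 -0.6 -0.4]
green [ 0.68117568 -0.02956224  0.1214888 ] 0.002509793841260739 0.08041426463389457 -70.59220791087155
white [0.57991932 0.05681354 0.11445778] 0.0026480727664040162 0.07527581451298754 171.9581140896738
can lid [0.70284094 0.11202507 0.13437223] 0.0025315687666150268 0.08162887562046024 53.647123547508436
scoop 0.17754459417258384 23.600210467766832
scoop 0.18008698300812082 -25.885584343486148
scoop 0.19387874964472418 -68.43515816806001
scoop 0.19460564184258836 -113.78455193768517
scoop 0.19187712833042844 -158.11706593146096
scoop 0.1922330651386374 158.6010463673002
scoop 0.18507552724939147 113.11271695427068
scoop 0.1835719302473689 67.46644087545661
standL [ 0.72323392 -0.22747827  0.01      ]
standLL [ 0.51518331 -0.22401194  0.01      ]
kettle r [0.61509921 0.29352644 0.05      ]
kettle bottom [0.51351342 0.39168451 0.1       ]
spout [0.51490543 0.40226141 0.09      ]
yellow [0.31060339 0.14076173 0.045     ]
purple [ 0.3592217  -0.34126131  0.045     ]
```

```bash
cat >> h.py <<'E'
C=np.array([.653,.045])
YO=0.
def wp(deg,r=.192,z=.02,yo=None):
    t=np.radians(deg); p=C+r*np.array([np.cos(t),np.sin(t)])
    y=t+(YO if yo is None else yo)
    return [float(p[0]),float(p[1]),z],[np.pi,0.,float((y+np.pi)%(2*np.pi)-np.pi)]
E
python3 - <<'E'
from h import *
for yo in np.radians([0,90,180,270]):
    print(np.degrees(yo))
    for z,d in[(.2,-113),(.02,-113),(.02,-165),(.02,-225)]:
        q=arm.inverse_kinematics(*wp(d,z=z,yo=yo)); print(d,None if q is None else np.round(q,2))
q=arm.inverse_kinematics([.35,.35,.36],[np.pi,0,2.686]);print(q)
E
```

```text
0.0
-113 [ 1.02  0.85 -1.32  1.72  0.86  1.29  2.23]
-113 [ 0.22  0.66 -0.07  1.86  0.08  0.62  2.84]
-165 [-0.1   0.52  0.05  2.17 -0.05  0.45  1.82]
-225 [-0.52  0.61  0.16  1.99 -0.17  0.56  0.54]
90.0
-113 [-0.57  0.59  1.03  1.82 -0.57  1.07 -1.29]
-113 [-0.24  0.72  0.55  1.89 -0.57  0.69 -1.32]
-165 [-0.9   0.87  1.11  2.21 -1.14  0.85 -1.9 ]
-225 [-0.28  0.61 -0.15  1.97  0.16  0.57  1.82]
180.0
-113 [-0.35  0.46  0.69  1.81 -0.35  0.99  0.08]
-113 [-0.23  0.72  0.53  1.89 -0.55  0.68  0.23]
-165 [-0.42  0.55  0.44  2.19 -0.49  0.49 -0.91]
-225 [-1.18  0.96  1.11  2.03 -1.12  0.95 -1.81]
270.0
-113 [-0.26  0.44  0.55  1.81 -0.27  0.97  1.58]
-113 [-0.03  0.67  0.26  1.88 -0.28  0.63  1.57]
-165 [-0.29  0.53  0.28  2.18 -0.32  0.47  0.49]
-225 [-0.71  0.64  0.4   2.   -0.43  0.59 -0.8 ]
[-0.90044727  0.08660335  0.0509597   1.81071529 -0.00465147  1.24438916
  0.26701692]
```

```bash
sed -i 's/^YO=.*/YO=1.5*np.pi/' h.py; python3 - <<'E'
from h import *
arm.reach([.35,.4,.33],[np.pi,0,2.686])
arm.set_gripper(0.0)
arm.reach(*wp(-113,r=.197,z=.2))
c=cap('wrist','w1.png');s=sensors.get_state()
print(s['time'],s['position'],s['qpos'],c['origin'],c['rotation'])
print(proj(c,[wp(-113,r=.197,z=.03)[0],[.653,.045,.038]]))
print('slots',[proj(c,wp(-113+d,r=r,z=.038)[0]).round()[0].tolist() for d,r in((0,.175),(8,.2),(-8,.2))])
E
```

```text
4.1333 [ 0.57643503 -0.13502405  0.20009291] [-0.28724674  0.44435374  0.6031871   1.81061941 -0.2991712   0.9783992
  1.61095985] [ 0.50401611 -0.10574434  0.34186077] [[ 3.89138020e-01 -8.77574186e-01 -2.80062758e-01]
 [ 9.21179460e-01  3.70739274e-01  1.18240408e-01]
 [ 6.55337982e-05 -3.03999898e-01  9.52672062e-01]]
[[320.16707641 177.22240772]
 [520.96458914 179.91794568]]
slots [[343.0, 179.0], [319.0, 207.0], [319.0, 150.0]]
```

View pics/w1.png

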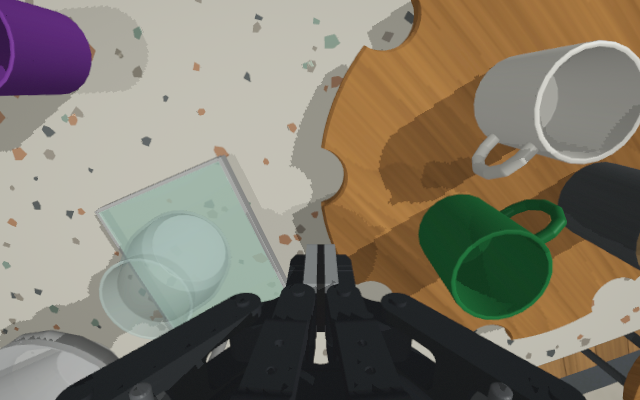

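The scoop at −113° shows at (345,177), mouth edges (322,150) and (322,205), matching the prediction; the way down is clear. Descend and push clockwise.

```bash
cat >> h.py <<'E'
def arc(a,b,feed,step=10,r=.197,z=.02):
    n=max(1,int(np.ceil(abs(b-a)/step)))
    for d in np.linspace(a,b,n+1)[1:]:
        p,o=wp(d,r,z); arm.move_straight(p,o,feed=feed)
    return sensors.get_state()
E
python3 - <<'E'
from h import *
R=.197
p,o=wp(-113,R,.02); arm.move_straight(p,o,feed=.1)
s=sensors.get_state();print(s['time'],s['position'],s['wrist_force'])
s=arc(-113,-123,.03);print(s['time'],s['position'],s['wrist_force'])
for t in(-145,-170,-195,-213):
    s=arc(-123 if t==-145 else prev,t,.045,step=9);prev=t
    print(s['time'],s['position'],s['wrist_force'])
arm.pause(.5)
cap('top','t3.png')
E
python3 -c "
import cv2;i=cv2.imread('pics/t3.png')[65:240,215:400];cv2.imwrite('pics/t3c.png',cv2.resize(i,None,fx=4,fy=4,interpolation=2))"
```

```text
6.0833 [ 0.57641193 -0.13638836  0.0205337 ] [ 4.99551605e-01 -1.49407638e-04  1.01551989e-01]
7.375 [ 0.5456794  -0.12019494  0.01994013] [0.52617732 0.7325517  0.76731954]
9.5 [ 0.49186771 -0.06804532  0.02005914] [0.16686218 0.14942966 0.10594319]
11.85 [0.45916741 0.01059211 0.02006394] [0.19559571 0.20192859 0.15013989]
14.2 [0.46274109 0.09573372 0.02002965] [0.22281684 0.55434509 0.28689127]
15.8667 [0.48768173 0.15201936 0.02001012] [-0.74724584 -0.60307984 -0.50962236]
```

View pics/t3c.png

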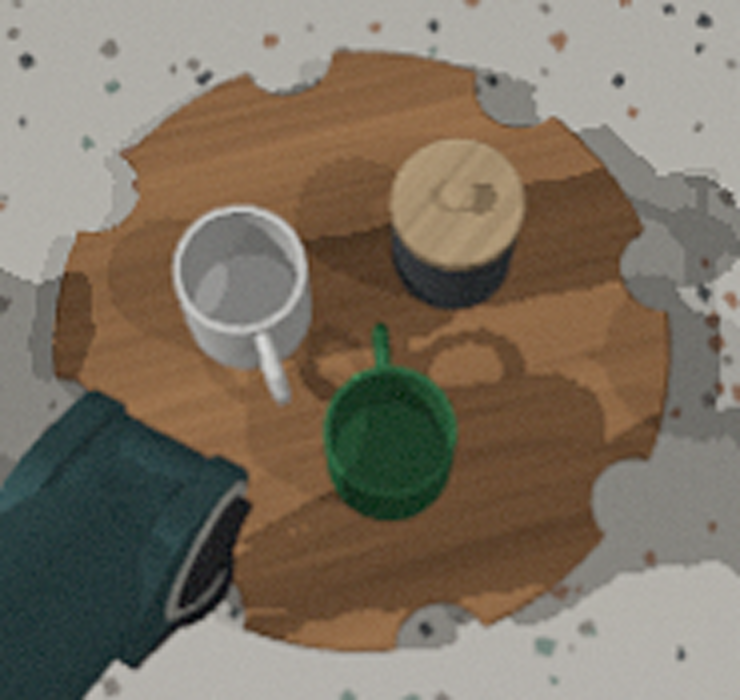

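The green mug's rim centre is now at crop (391,430), a little right of front; all three items ride upright.

```bash
python3 - <<'E'
from h import *
b=cap('top')
for z in(.128,.1215):
    d=atz(b,(391/4+215-.375,430/4+65-.375),z)[:2]-C;print(d,np.hypot(*d),np.degrees(np.arctan2(d[1],d[0])))
g=b['img'][65:240,215:400].astype(int);m=((g[...,1]>g[...,0]*1.6)&(g[...,1]>g[...,2]*1.2)).astype(np.uint8)
y,x=np.nonzero(m);print(x.min()*4,x.max()*4,y.min()*4,y.max()*4)
for p in [(290,80),(508,108),(640,272),(625,500),(432,625),(115,205)]:
    d=atz(b,(p[0]/4+214.6,p[1]/4+64.6),.038)[:2]-C; print(np.degrees(np.arctan2(d[1],d[0])))
a=cap('scene','s3.png')
g=a['img'][180:350,230:420].astype(int);m=((g[...,1]>g[...,0]*1.6)&(g[...,1]>g[...,2]*1.2)).astype(np.uint8)
y,x=np.nonzero(m);print('scene green',x.min()+230,x.max()+230,y.min()+180,y.max()+180)
# predicted outline columns in scene if mug at front
for yy in(-.02,-.01,0,.01): print(yy,proj(a,[[C[0]-.078,C[1]+yy-.04,.1],[C[0]-.078,C[1]+yy+.04,.1]])[:,0])
E
```

```text
[-0.07866785 -0.02010014] 0.08119511695125926 -165.66720858068462
[-0.07725022 -0.02011509] 0.07982614160906625 -165.4049203338505
324 452 324 516
16.845547254721357
-29.59720879416486
-74.07520138597906
-120.3614625192725
-164.88887086121755
62.39174215595379
scene green 306 382 181 243
-0.02 [304.42113032 338.01921825]
-0.01 [308.58884757 342.25803697]
0 [312.76606809 346.50492078]
0.01 [316.9526211  350.75967804]
```

```bash
python3 - <<'E'
from h import *
s=arc(-213,-226.3,.03,step=7);print(s['time'],s['wrist_force'])
arm.pause(.5)
# ease off the wall to the middle of the scoop, then straight up
s=arc(-226.3,-222.5,.02)
p,o=wp(-222.5,.199,.20);arm.move_straight(p,o,feed=.1)
arm.reach([.38,.25,.3],o)
arm.pause(.5)
a=cap('top','t4.png');cap('scene','s4.png')
print(sensors.get_state()['time'])
i=a['img'][65:240,215:400,::-1];cv2.imwrite('pics/t4c.png',cv2.resize(i,None,fx=4,fy=4,interpolation=2))
E
```

```text
18.3333 [-0.71170952  0.29392548  0.69606828]
22.9917
```

View pics/t4c.png

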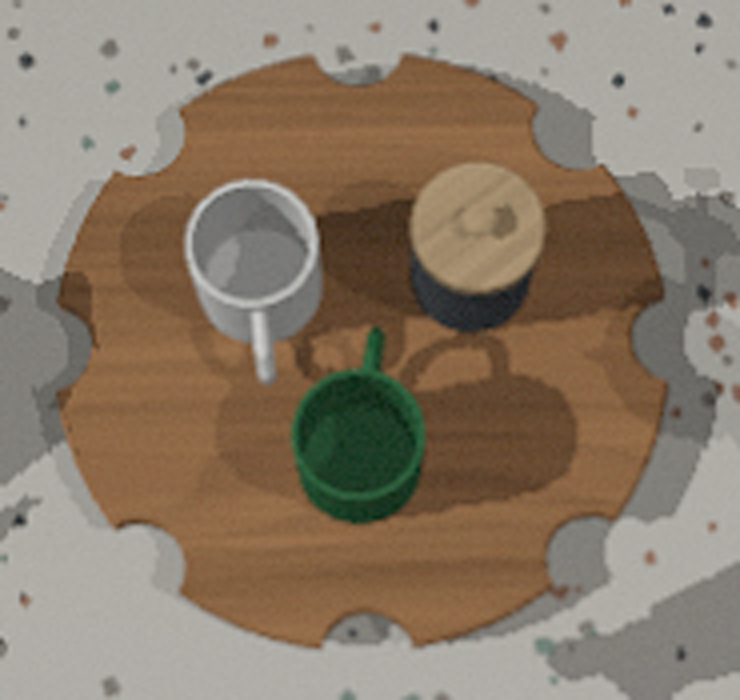

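View pics/s4.png

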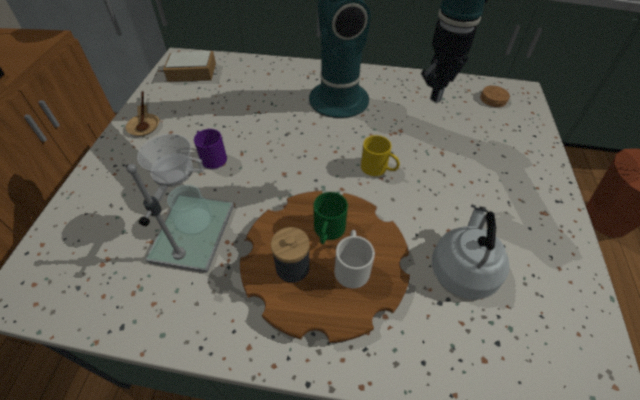

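```bash
python3 - <<'E'
from h import *
b=cap('top');a=cap('scene')
f=lambda p,z:atz(b,(p[0]/4+214.6,p[1]/4+64.6),z)[:2]-C
print(f((358,434),.128),f((358,434),.12))
print(f((366,635),.038),f((362,62),.038),f((648,340),.038),f((75,347),.038))
print(atz(a,(330.5,204),.125)[:2]-C, [proj(a,[C[0]-.078,C[1]+y,.128])[0] for y in(-.018,0,.018)])
s=sensors.get_state();print(s['time'])
E
```

```text
[-0.0816157  -0.00060577] [-0.07989178 -0.00048618]
[-0.19097572 -0.00823065] [0.18947109 0.0059894 ] [ 0.00565333 -0.18454522] [-0.01036181  0.18452093]
[-0.08132283  0.00102762] [array([322.1183025 , 203.26636115]), array([329.89082848, 204.26522768]), array([337.69279937, 205.267658  ])]
23.0917
```

Both views put the mug within about 1 mm of the line, well inside ±18 mm, and the robot is clear.

```bash
python3 -c "
from h import *
arm.pause(.5);arm.hand_in()"
```

```text
the job is handed in; nothing more can be done
```

I turned the lazy Susan clockwise by about 110° and handed the job in with the green mug at the front. I put the shut fingertips into one front scoop and pushed the board in slow arcs. I then backed off to the middle of the scoop, lifted straight up and moved the arm clear.

- **Position:** the last check before handing in put the green mug about 80 mm in front of the axis. It was about 0.5 mm right of the centre line in the top view and 1 mm left in the scene view, against the ±18 mm allowed.
- **Other things:** both mugs and the canister stood upright on the board, and the kettle and dripper stand looked undisturbed in the last pictures.
- **Forces and time:** the wrist force readings I took during the push stayed at about 1 N. The last clock reading, just before handing in, was 23 s.
- **Disagreement:** the two cameras' fits of the board's axis differed by about 7 mm in x and 4 mm in y. I used a point midway between them, so the sideways figure could be off by a few millimetres.
- **Not measured:** I did not read the board's angular speed directly.

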